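# Scrub out a sample cup and show the brush over the inspection light

## Task

Take the red-handled brush that stands in one of the metal cups and scrub that cup with two full strokes, each going from the bottom up about 5 cm and back down to the bottom. Then draw the brush right out, turn it to a slant of about 45 degrees with the bristles lower than the handle, and finish still holding it like that, motionless, with the bristles over the middle of the white light pad and about 10 cm above it. Leave the cup standing where it was and do not disturb anything else.

Things in the scene. Friction and masses are not known exactly. Their poses are not given: they have to be found in the camera images.
- brush: Straight round cleaning brush, 205 mm long, 100 g (varies), loose, standing upright in the cup. Origin at the centre of its flat bristle end; its z axis runs along the brush towards the handle. From the origin: rigid blue bristle head of 42 mm diameter from 0 to 55 mm, steel rod of 8 mm diameter to 130 mm, round red plastic handle of 22 mm diameter from 130 to 205 mm (its end).
- brush_head (a point): Middle of the blue bristle head, on the brush axis, 27.5 mm from the bristle end.
- brush_handle (a point): Point on the brush axis within the red handle, 175 mm from the bristle end (30 mm short of the handle's end); a good place to grip.
- cup: Round aluminium cup, loose, 400 g (varies), that holds the brush at the start: outer diameter 58 mm, height 100 mm, inner diameter 50 mm, inner floor 6 mm above its underside. Origin at the centre of its underside, z up along its axis. The brush stands on its inner floor with about 4 mm play all round, and so slides freely; handle end about 211 mm above the table.
- pad: Flat square light pad fixed to the table, 150 x 150 x 12 mm, black edge and white 130 mm top. Origin at the centre of its underside, on the table.
- tray: Shallow yellow crate fixed to the table, 170 (its x) x 100 x 30 mm, holding two empty cups. Origin at the centre of its underside.
- cup_a: Empty cup just like the other, loose, standing in the yellow crate (top 105 mm above the table). Origin at the centre of its underside. Leave alone.
- cup_b: Second empty cup in the yellow crate, as cup_a. Leave alone.
- pen_pot: Green pot with pens, 68 mm across, about 155 mm high, on the right of the work area. Origin at the centre of its underside. Leave alone.
- spray_can: Bottle of 52 mm diameter, 130 mm high, with red cap, on the left of the work area. Origin at the centre of its underside. Leave alone.
Not all that is in view belongs to the job. Leave any green look-alike of the pad alone.

How it is judged:
By the outcome, as a careful person would: the job done as asked, in the order asked, and still so for the second after the job is handed in, while the arm keeps its last pose, push and grip.
It also fails if it takes over 42 s, if anything falls off the work surface, if the arm or the gripper's body presses on something with over 40 N, if the wrist force passes 120 N, or if a joint passes its speed limit or range.

## Robot

A 6-joint arm with a two-finger parallel gripper is mounted at the origin on the work surface. World frame = base frame: x ahead of the robot, y to its left, z up, the work surface at z = 0. Lengths are in m, angles in rad, forces in N, time in s.
With the tool pointing down it reaches from about 0.25 to 0.775 m from the base axis. Payload 4 kg.
Tool frame: the origin (TCP) lies between the finger pads; the fingertips stand 14 mm ahead of it and the grasp point (between the pads) lies 5 mm behind it; z points along the fingers, y is the direction in which the jaws open and shut (so a half turn about z gives the same grasp; the last joint's range is limited). The gripper opens to 94 mm and grips with 3 to 60 N. Pads are 16 mm wide; open, the fingers measure 119 mm over their backs; the gripper's body (75 mm by 177 mm) begins 78 mm behind the grasp point.
Start: joints at [1.132, 0.087, 1.371, -0, 1.684, -0.103], TCP at [0.181, 0.519, 0.22] pointing down, gripper open.
Joint ranges: [-3.1, 3.1], [-0.76, 2.03], [0.27, 2.55], [-1.08, 4.22], [0.17, 2.65], [-2.57, 2.57]. Speed limits (rad/s): [2.79, 2.79, 3.14, 3.14, 3.14, 3.14].

## Interface

Orientations are given as [roll, pitch, yaw] about the fixed x, y, z axes, in that order (R = Rz(yaw) Ry(pitch) Rx(roll)).
In Python, from bench import robot, cams, spotter gives the robot as it stands.
- The arm moves only by the shell command python3 -m inch 'ROWS'. ROWS is JSON, a list of rows, each an object of numbers: "grip": the opening, from 0 (shut) to 1 (fully open); "dx", "dy", "dz": the shift along the tool's x, y, z in units of 25 mm (1.0 is 25 mm); "rx", "ry", "rz": the turn, a rotation vector about the tool's x, y, z in units of 5 degrees (1.0 is 5 degrees). A call has 1 to 12 rows; each row shifts and turns the pose as measured when the row begins, along the tool's axes as they then stand; what a row does not reach is not made up. A row lasts 1/8 s, in which the tool goes at most 62.5 mm and 10.7 degrees, less where a joint would pass 70% of its speed; a pose out of reach is approached as far as the arm can. A call is refused whole if a number of a shift passes 1 or a number of a turn 1, either way. A call with a gripper value outside its range is refused whole. The fingers move at their own pace and stop on an object; the grip force is fixed at half the most. Time passes only in rows, so rows that do not move let the fingers close. It gives the time, the measured TCP pose, the force and the opening at its end, in the units of the state.
- robot.get_obs(): the state, without advancing time (a new reading comes with each control period).
- cams.snapshot(name): name is "side" or "top" or "wrist"; returns a dict with "frame" (420x560x3 uint8, red, green, blue), "intrinsics" (3x3 intrinsics, pixels), "eye" and "orientation" of the camera in the world. Camera axes: x right, y up, looking along -z (the intrinsics and any distortion apply to the point x, -y, -z); pixel columns grow to the right and rows downward; lengths in m; the calibration is good to about 2 mm. A picture is of the moment at which its call begins. There is no depth.
- robot.close_job(): hands the job in, once; it reports no verdict.
Trained networks look in a picture, given as the dict that the camera call returned (one of the last four; its "shot" number tells which), for a name from the list of things; names that differ only in an ending like _2 or _b are one class to them, and where a whole thing is asked for, a point or a joint stands for the part that bears it (a point fixed in the world has none). Each returns a list of dicts, best first, with "score" (0 to 1); they miss things now and then, are a little off and sometimes report something else, mostly with a low value. They report only what shows in the picture. A call takes as long as a camera call. They do not tell look-alikes from the thing itself.
- spotter.regions_of(picture, query): "pixels" (420x560 bool, what is visible of it) and "extent" ([left, top, right, bottom] in pixels, round what is visible of it).
- spotter.place_of(picture, query): "pixel" ([column, row] in pixels: a listed point, or the origin of a listed thing).
The state is a dict: "time": time; "joint_positions": joint angles; "qvel": joint speeds; "joint_torque": joint torques, N m; "tool_pos": TCP position; "ee_rot": TCP orientation; "wrist_force": force on the tool from outside, world axes, zero at the start; "wrist_torque": the same for the moment, N m; "width": finger opening in m.
Only numpy, scipy, OpenCV 4.12 (cv2) and the standard library are available. Lean on these libraries where they do the work, as an engineer would, in place of code of your own. Each camera call takes 0.05 s, during which the arm holds its last target.

## Working session

There is one attempt and no reset: what is moved stays moved. The work goes in short steps, Python scripts to look and compute and a shell command to move; the robot and the scene stay as the last step left them, time stands still between calls to the robot, and variables do not carry over. Pictures are saved under pics/ and viewed, and the job is handed in when it is done.

```bash
ls; mkdir -p pics
cat > h.py <<'E'
import numpy as np, cv2
from bench import robot, cams, spotter
def save(s,n): cv2.imwrite('pics/'+n+'.png', s['frame'][:,:,::-1])
def Rm(s):
    o=np.array(s['orientation'],float)
    if o.shape==(3,3): return o
    from scipy.spatial.transform import Rotation as R
    if o.size==3: return R.from_euler('xyz',o).as_matrix()
    return R.from_quat(o).as_matrix()
def ray(s,px):
    K=np.array(s['intrinsics']); v=np.linalg.solve(K,[px[0],px[1],1]); d=Rm(s)@np.array([v[0],-v[1],-v[2]])
    return np.array(s['eye']),d
def atz(s,px,z):
    e,d=ray(s,px); return e+d*(z-e[2])/d[2]
def proj(s,p):
    q=Rm(s).T@(np.array(p)-s['eye']); v=np.array(s['intrinsics'])@[q[0],-q[1],-q[2]]; return v[:2]/v[2]
E
python3 - <<'E'
from h import *
for n in ['side','top','wrist']:
    s=cams.snapshot(n); save(s,n+'0'); print(n,{k:(v if k!='frame' else 0) for k,v in s.items()})
    for q in ['brush','brush_head','brush_handle','cup','pad','tray','pen_pot','spray_can']:
        print(q,[(np.round(r['pixel']).tolist(),round(r['score'],2)) for r in spotter.place_of(s,q)][:4])
print(robot.get_obs())
E
```

```text
pics
side {'frame': 0, 'intrinsics': array([[448.52711385,   0.        , 277.19523658],
       [  0.        , 448.52711385, 210.58031271],
       [  0.        ,   0.        ,   1.        ]]), 'eye': array([ 0.15965154, -0.69343515,  0.95312605]), 'orientation': array([ 0.76299738,  0.0091702 , -0.46331013]), 'shot': 1}
brush []
brush_head [([367.0, 287.0], 0.86)]
brush_handle [([301.0, 232.0], 0.7)]
cup [([364.0, 296.0], 0.89), ([293.0, 235.0], 0.89), ([314.0, 228.0], 0.88)]
pad [([256.0, 197.0], 0.94), ([298.0, 333.0], 0.62), ([220.0, 262.0], 0.59)]
tray []
pen_pot [([366.0, 384.0], 0.86)]
spray_can [([221.0, 159.0], 0.96), ([368.0, 385.0], 0.34)]
top {'frame': 0, 'intrinsics': array([[393.12178386,   0.        , 278.48152778],
       [  0.        , 393.12178386, 205.58290944],
       [  0.        ,   0.        ,   1.        ]]), 'eye': array([3.05508611e-01, 1.72073716e-04, 1.19049553e+00]), 'orientation': array([ 0.18643248,  0.01912382, -1.59349854]), 'shot': 2}
brush [([278.0, 202.0], 0.64), ([358.0, 175.0], 0.52)]
brush_head [([360.0, 174.0], 0.79), ([279.0, 204.0], 0.38)]
brus
[... 667 characters left out ...]
y []
pen_pot []
spray_can []
{'time': 1.35, 'joint_positions': array([ 1.13187496e+00,  8.72279146e-02,  1.37072185e+00,  3.95907014e-05,
        1.68361500e+00, -1.03112398e-01]), 'qvel': array([-0.00032296, -0.00042792, -0.00207752,  0.00032138, -0.00174873,
       -0.00073839]), 'joint_torque': array([ 4.30545542e-04, -3.40041590e+01, -3.02590406e+01,  7.18044117e-02,
        2.37758376e-02, -7.81576830e-06]), 'tool_pos': array([0.18124444, 0.51928629, 0.2194795 ]), 'ee_rot': array([ 3.14156086e+00, -3.62594788e-05,  2.80578814e+00]), 'wrist_force': array([-0.26847285, -0.22182548, -0.51524555]), 'wrist_torque': array([ 0.01611442, -0.00025727, -0.00651269]), 'width': 0.09414630801855835}
```

View images.

View pics/side0.png

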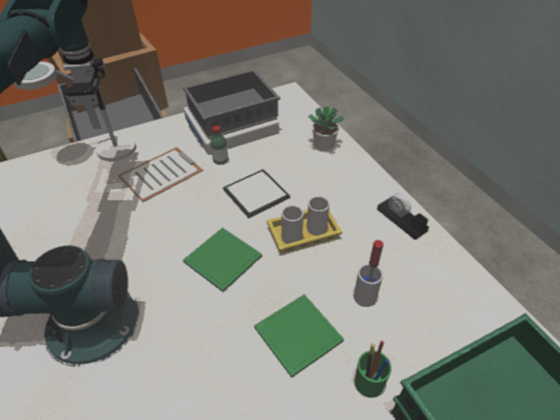

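View pics/top0.png

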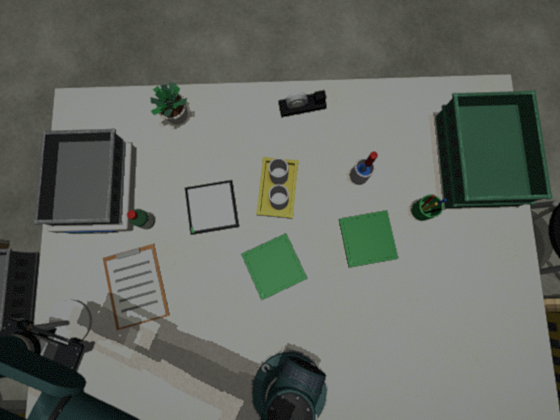

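```bash
cat > cal.py <<'E'
import numpy as np
S=dict(intrinsics=np.array([[448.52711385,0,277.19523658],[0,448.52711385,210.58031271],[0,0,1]]),eye=np.array([ 0.15965154,-0.69343515,0.95312605]),orientation=[0.76299738,0.0091702,-0.46331013])
T=dict(intrinsics=np.array([[393.12178386,0,278.48152778],[0,393.12178386,205.58290944],[0,0,1]]),eye=np.array([.305508611,1.72e-4,1.19049553]),orientation=[0.18643248,0.01912382,-1.59349854])
E
python3 - <<'E'
from h import *
from cal import *
def tri(a,b):
    e1,d1=ray(S,a);e2,d2=ray(T,b);d1/=np.linalg.norm(d1);d2/=np.linalg.norm(d2)
    t=np.linalg.lstsq(np.c_[d1,-d2],e2-e1,rcond=None)[0];p,q=e1+d1*t[0],e2+d2*t[1]
    return ((p+q)/2).round(4),np.linalg.norm(p-q).round(4)
for nm,C,w in(('side0',S,(350,400,225,320)),('top0',T,(345,390,140,190))):
    im=cv2.imread('pics/'+nm+'.png').astype(int);b,g,r=im[...,0],im[...,1],im[...,2]
    m=((r>110)&(g<60)&(b<70));x0,x1,y0,y1=w;ys,xs=np.nonzero(m[y0:y1,x0:x1]);xs+=x0;ys+=y0
    print(nm,'red',len(xs),xs.min(),xs.max(),ys.min(),ys.max(),xs.mean(),ys.mean())
    big=cv2.resize(cv2.imread('pics/'+nm+'.png')[y0-10:y1+10,x0-10:x1+10],None,fx=6,fy=6,interpolation=cv2.INTER_CUBIC);cv2.imwrite('pics/z'+nm+'.png',big);print(x0-10,y0-10)
    for n,p,z in (('cup',((364,296) if C is S else (356,176)),0),('pad',((256,193) if C is S else (212.5,207)),.012)): print(n,atz(C,p,z).round(4))
    if C is S: print('pads',[atz(S,p,.012).round(3)[:2] for p in((224,190),(264,171),(290,193),(251,213))])
    else: print('pads',[atz(T,p,.012).round(3)[:2] for p in((185,186),(233,181),(239,226),(189,234))])
E
```

```text
side0 red 17 374 381 241 247 378.29411764705884 243.52941176470588
340 215
cup [ 0.62   -0.2346  0.    ]
pad [0.5299 0.2102 0.012 ]
pads [array([0.449, 0.267]), array([0.594, 0.29 ]), array([0.621, 0.164]), array([0.482, 0.141])]
top0 red 32 370 376 152 157 373.46875 154.4375
335 130
cup [ 0.6179 -0.2257  0.    ]
pad [0.5292 0.2196 0.012 ]
pads [array([0.598, 0.306]), array([0.609, 0.157]), array([0.469, 0.139]), array([0.448, 0.29 ])]
```

View pics/zside0.png

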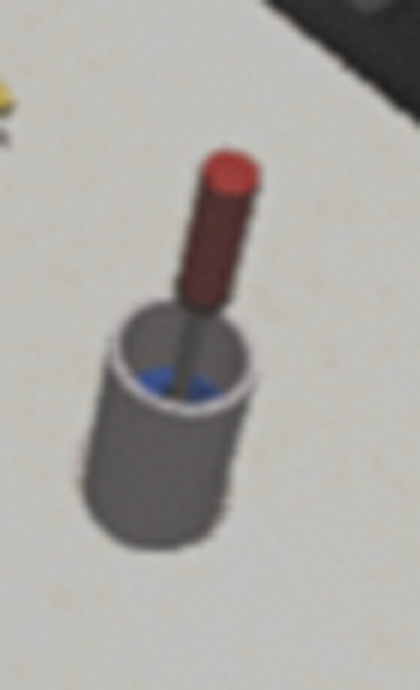

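View pics/ztop0.png

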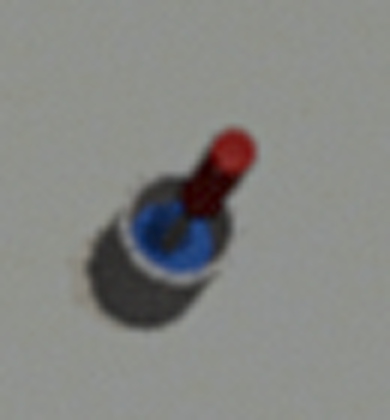

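Run:
```python
from h import *
from cal import *
print('end',atz(S,(378.3,243.7),.211),atz(T,(373.7,154.9),.211))
print('rim',atz(S,(370.4,273.9),.1),atz(T,(364.0,167.9),.1))
print('base centre',atz(S,(340+155/6,215+490/6),0),atz(T,(335+145/6,130+270/6),0))
print('handle bottom',atz(S,(340+202/6,215+298/6),.136))
```

```text
end [ 0.61908441 -0.24105599  0.211     ] [ 0.61757337 -0.23458435  0.211     ]
rim [ 0.61870508 -0.23952861  0.1       ] [ 0.61497787 -0.23094083  0.1       ]
base centre [ 0.62290429 -0.23829341  0.        ] [ 0.62088707 -0.23570277  0.        ]
handle bottom [ 0.62046917 -0.24095468  0.136     ]
```

```bash
python3 -m inch '[{"dx":-0.8,"dy":-0.7,"dz":-0.5,"rz":1},{"dx":-0.9,"dy":-0.65,"dz":-0.5,"rz":1},{"dx":-0.95,"dy":-0.55,"dz":-0.5,"rz":1},{"dx":-1,"dy":-0.5,"dz":-0.5,"rz":1},{"dx":-1,"dy":-0.4,"dz":-0.5,"rz":1},{"dx":-1,"dy":-0.3,"dz":-0.4,"rz":1},{"dx":-1,"dy":-0.2,"dz":-0.4,"rz":1},{"dx":-1,"dy":-0.1,"rz":1},{"dx":-1,"dy":0,"rz":1},{"dx":-1,"dy":0.1,"rz":1},{"dx":-1,"dy":0.2,"rz":1},{"dx":-1,"dy":0.3,"rz":1}]'
cat > go.py <<'E'
import sys
from h import *
from scipy.spatial.transform import Rotation as R
# usage: go.py x y z  -> shift in tool units
o=robot.get_obs(); M=R.from_euler('xyz',o['ee_rot']).as_matrix()
t=np.array([float(a) for a in sys.argv[1:4]])
print('t',o['time'],'pos',o['tool_pos'].round(4),'rpy',o['ee_rot'].round(3),'w',round(o['width'],4),'F',o['wrist_force'].round(1),'q',o['joint_positions'].round(2))
print('units',(M.T@(t-o['tool_pos'])/.025).round(2))
E
python3 go.py .618 -.238 .30
```

```text
t 1.35 pos [0.1812 0.5193 0.2195] rpy [ 3.142 -0.     2.806] w 0.0941 F [-0.3 -0.2 -0.5] q [ 1.13  0.09  1.37  0.    1.68 -0.1 ]
units [-26.48 -22.84  -3.22]invalid input at $[0]: expected keys grip, dx, dy, dz, rx, ry, rz
```

```bash
python3 -m inch '[{"grip":1,"dx":-0.8,"dy":-0.7,"dz":-0.5,"rx":0,"ry":0,"rz":1},{"grip":1,"dx":-0.9,"dy":-0.65,"dz":-0.5,"rx":0,"ry":0,"rz":1},{"grip":1,"dx":-0.95,"dy":-0.55,"dz":-0.5,"rx":0,"ry":0,"rz":1},{"grip":1,"dx":-1,"dy":-0.5,"dz":-0.5,"rx":0,"ry":0,"rz":1},{"grip":1,"dx":-1,"dy":-0.4,"dz":-0.5,"rx":0,"ry":0,"rz":1},{"grip":1,"dx":-1,"dy":-0.3,"dz":-0.4,"rx":0,"ry":0,"rz":1},{"grip":1,"dx":-1,"dy":-0.2,"dz":-0.4,"rx":0,"ry":0,"rz":1},{"grip":1,"dx":-1,"dy":-0.1,"dz":0,"rx":0,"ry":0,"rz":1},{"grip":1,"dx":-1,"dy":0,"dz":0,"rx":0,"ry":0,"rz":1},{"grip":1,"dx":-1,"dy":0.1,"dz":0,"rx":0,"ry":0,"rz":1},{"grip":1,"dx":-1,"dy":0.2,"dz":0,"rx":0,"ry":0,"rz":1},{"grip":1,"dx":-1,"dy":0.3,"dz":0,"rx":0,"ry":0,"rz":1}]'
python3 go.py .618 -.238 .30
```

```text
time: 2.85
tool_pos: [0.3399, 0.2374, 0.3057]
ee_rot: [3.138, -0.0, 1.728]
wrist_force: [-0.8, 0.3, -0.3]
width: 0.094
t 2.85 pos [0.3399 0.2374 0.3057] rpy [ 3.138 -0.     1.728] w 0.094 F [-0.8  0.3 -0.3] q [ 0.47 -0.22  1.49 -0.    1.87  0.32]
units [-20.52   8.02   0.25]
```

```bash
python3 -m inch '[{"grip":1,"dx":-1,"dy":0.42,"dz":0,"rx":0,"ry":0,"rz":1},{"grip":1,"dx":-1,"dy":0.5,"dz":0,"rx":0,"ry":0,"rz":1},{"grip":1,"dx":-1,"dy":0.6,"dz":0,"rx":0,"ry":0,"rz":1},{"grip":1,"dx":-1,"dy":0.7,"dz":0,"rx":0,"ry":0,"rz":1},{"grip":1,"dx":-1,"dy":0.85,"dz":0,"rx":0,"ry":0,"rz":1},{"grip":1,"dx":-0.95,"dy":0.95,"dz":0,"rx":0,"ry":0,"rz":1},{"grip":1,"dx":-0.9,"dy":1,"dz":0,"rx":0,"ry":0,"rz":0.4},{"grip":1,"dx":-0.9,"dy":1,"dz":0,"rx":0,"ry":0,"rz":0},{"grip":1,"dx":-0.9,"dy":1,"dz":0,"rx":0,"ry":0,"rz":0},{"grip":1,"dx":-0.9,"dy":1,"dz":0,"rx":0,"ry":0,"rz":0}]'
python3 go.py .618 -.238 .30
```

```text
time: 4.1
tool_pos: [0.4883, -0.0521, 0.3075]
ee_rot: [3.135, -0.005, 1.151]
wrist_force: [0.4, -0.8, -0.6]
width: 0.0939
t 4.1 pos [ 0.4883 -0.0521  0.3075] rpy [ 3.135 -0.005  1.151] w 0.0939 F [ 0.4 -0.8 -0.6] q [-0.22 -0.05  1.34  0.    1.85  0.2 ]
units [-4.68  7.77  0.33]
```

```bash
python3 -m inch '[{"grip":1,"dx":-0.6,"dy":1,"dz":0,"rx":0,"ry":0,"rz":0},{"grip":1,"dx":-0.6,"dy":1,"dz":0,"rx":0,"ry":0,"rz":0},{"grip":1,"dx":-0.6,"dy":1,"dz":0,"rx":0,"ry":0,"rz":0},{"grip":1,"dx":-0.6,"dy":1,"dz":0,"rx":0,"ry":0,"rz":0},{"grip":1,"dx":-0.6,"dy":1,"dz":0,"rx":0,"ry":0,"rz":0},{"grip":1,"dx":-0.6,"dy":1,"dz":0,"rx":0,"ry":0,"rz":0},{"grip":1,"dx":-0.6,"dy":1,"dz":0,"rx":0,"ry":0,"rz":0},{"grip":1,"dx":-0.4,"dy":0.6,"dz":0,"rx":0,"ry":0,"rz":0}]'
python3 go.py .618 -.238 .30
python3 - <<'E'
from h import *
s=cams.snapshot('wrist'); save(s,'w1'); print(s['eye'],s['orientation'])
for p in [(.618,-.238,.211),(.618,-.238,.136),(.619,-.237,.1),(.619,-.237,0)]: print(proj(s,p))
E
```

```text
time: 5.1
tool_pos: [0.6184, -0.2427, 0.3076]
ee_rot: [3.135, -0.006, 1.148]
wrist_force: [-0.6, -0.1, -1.5]
width: 0.0937
t 5.1 pos [ 0.6184 -0.2427  0.3076] rpy [ 3.135 -0.006  1.148] w 0.0937 F [-0.6 -0.1 -1.5] q [-0.46  0.35  0.88  0.01  1.9  -0.04]
units [ 0.16 -0.1   0.3 ]
[ 0.65115434 -0.16690341  0.47311254] [-0.2813481  -0.00644567 -0.42347566]
[281.96007558 218.57059008]
[282.19053785 196.78475279]
[282.72870796 188.06334843]
[282.79671413 173.12586432]
```

View pics/w1.png

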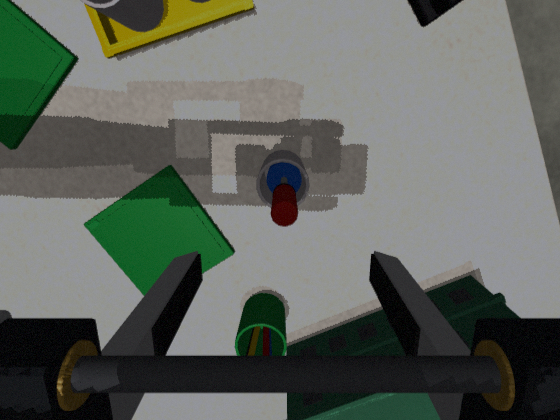

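Run:
```python
from h import *
W=dict(intrinsics=np.array([[350.1554977,0,285.41499991],[0,350.1554977,215.26336612],[0,0,1]]),eye=np.array([ 0.65115434,-0.16690341,0.47311254]),orientation=[-0.2813481,-0.00644567,-0.42347566])
im=cv2.imread('pics/w1.png')[140:240,235:335]; cv2.imwrite('pics/zw1.png',cv2.resize(im,None,fx=6,fy=6,interpolation=cv2.INTER_CUBIC))
for p in [(284.5,213),(284,216)]: print(atz(W,p,.211))
```

```text
[ 0.62166886 -0.23469761  0.211     ]
[ 0.62031351 -0.23675156  0.211     ]
```

View pics/zw1.png

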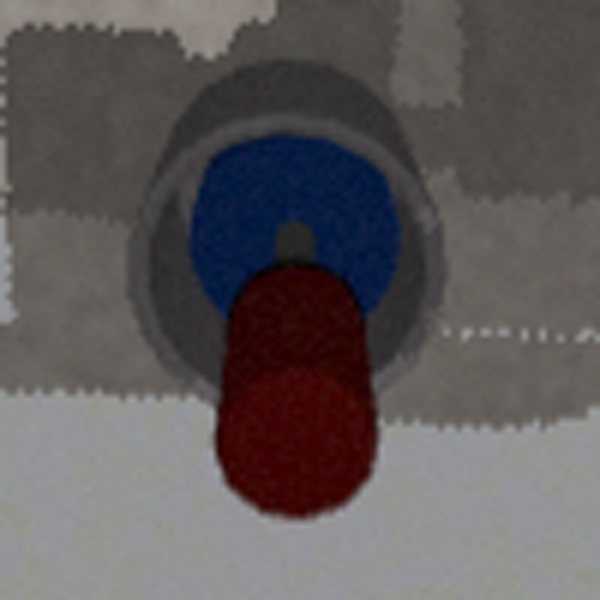

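```bash
python3 -m inch '[{"grip":1,"dx":0.25,"dy":-0.06,"dz":0.3,"rx":0.08,"ry":-0.07,"rz":0},{"grip":1,"dx":0,"dy":0,"dz":0.8,"rx":0,"ry":0,"rz":0},{"grip":1,"dx":0,"dy":0,"dz":0.8,"rx":0,"ry":0,"rz":0},{"grip":1,"dx":0,"dy":0,"dz":0.8,"rx":0,"ry":0,"rz":0},{"grip":1,"dx":0,"dy":0,"dz":0.8,"rx":0,"ry":0,"rz":0},{"grip":1,"dx":0,"dy":0,"dz":0.8,"rx":0,"ry":0,"rz":0},{"grip":1,"dx":0,"dy":0,"dz":0.6,"rx":0,"ry":0,"rz":0},{"grip":1,"dx":0,"dy":0,"dz":0.2,"rx":0,"ry":0,"rz":0}]'
python3 go.py .6195 -.2365 .176
python3 - <<'E'
from h import *
s=cams.snapshot('wrist'); save(s,'w2'); 
s=cams.snapshot('side'); save(s,'s2');
E
```

```text
time: 6.15
tool_pos: [0.6182, -0.2284, 0.1742]
ee_rot: [-3.138, 0.0, 1.154]
wrist_force: [0.3, 0.3, -0.9]
width: 0.0943
t 6.15 pos [ 0.6182 -0.2284  0.1742] rpy [-3.138  0.     1.154] w 0.0943 F [ 0.3  0.3 -0.9] q [-0.44  0.35  1.15 -0.    1.65 -0.02]
units [-0.28  0.18 -0.07]
```

View pics/w2.png

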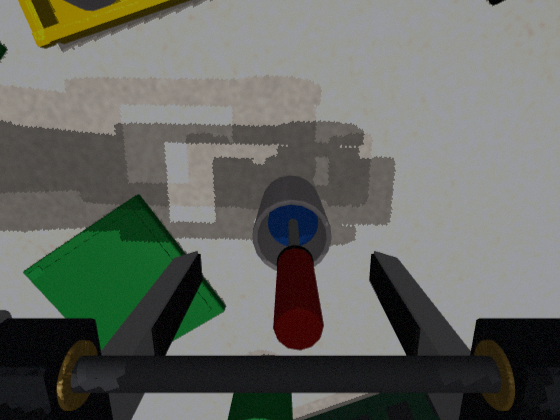

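View pics/s2.png

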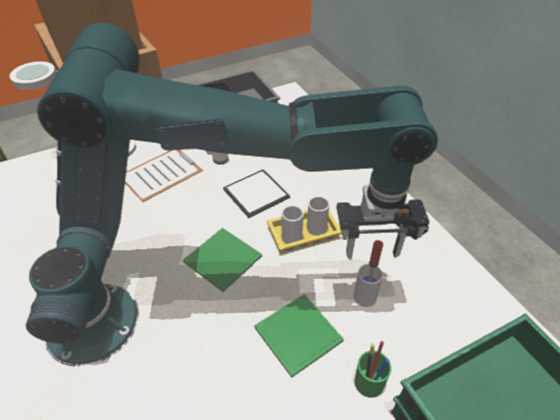

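Run:
```python
from h import *
s=cams.snapshot('wrist')
o=robot.get_obs();print(o['tool_pos'],o['ee_rot'])
im=s['frame'].astype(int);m=(im[...,0]>95)&(im[...,1]<40)&(im[...,2]<40);m[:,:240]=0;m[:,350:]=0;m[360:]=0
ys,xs=np.nonzero(m);print(len(xs),xs.min(),xs.max(),ys.min(),ys.max())
for p in [(299,327),(299,325)]: print(atz(s,p,.211))
print(atz(s,(292,236),.1))
print(proj(s,o['tool_pos']))
```

```text
[ 0.6188994  -0.22919438  0.17581872] [-3.14036285e+00  1.76939924e-04  1.15321398e+00]Traceback (most recent call last):
  File "<stdin>", line 5, in <module>
    return umr_minimum(a, axis, None, out, keepdims, initial, where)
ValueError: zero-size array to reduction operation minimum which has no identity
```

Run:
```python
from h import *
s=cams.snapshot('wrist')
o=robot.get_obs();print(o['tool_pos'],o['ee_rot'])
for p in [(299,327),(299,325)]: print(atz(s,p,.211))
print(atz(s,(292,236),.1))
print(proj(s,o['tool_pos']))
```

```text
[ 0.61912803 -0.22950103  0.17640736] [-3.14141265e+00  2.67343549e-04  1.15301972e+00]
[ 0.622119   -0.23566279  0.211     ]
[ 0.62250786 -0.23476139  0.211     ]
[ 0.62154977 -0.23413511  0.1       ]
[286.59552274 280.24768238]
```

```bash
python3 -m inch '[{"grip":1,"dx":-0.18,"dy":0.18,"dz":0,"rx":0,"ry":0,"rz":0},{"grip":1,"dx":0,"dy":0,"dz":0,"rx":0,"ry":0,"rz":0},{"grip":0,"dx":0,"dy":0,"dz":0,"rx":0,"ry":0,"rz":0},{"grip":0,"dx":0,"dy":0,"dz":0,"rx":0,"ry":0,"rz":0},{"grip":0,"dx":0,"dy":0,"dz":0,"rx":0,"ry":0,"rz":0},{"grip":0,"dx":0,"dy":0,"dz":0,"rx":0,"ry":0,"rz":0},{"grip":0,"dx":0,"dy":0,"dz":0,"rx":0,"ry":0,"rz":0},{"grip":0,"dx":0,"dy":0,"dz":0,"rx":0,"ry":0,"rz":0},{"grip":0,"dx":0,"dy":0,"dz":0,"rx":0,"ry":0,"rz":0}]'
python3 - <<'E'
from h import *
s=cams.snapshot('wrist'); save(s,'w3'); 
s=cams.snapshot('side'); save(s,'s3'); cv2.imwrite('pics/s3z.png',cv2.resize(s['frame'][200:320,310:430,::-1],None,fx=5,fy=5))
E
python3 go.py .6215 -.2355 .176
```

```text
time: 7.48
tool_pos: [0.6225, -0.2367, 0.179]
ee_rot: [3.137, 0.0, 1.152]
wrist_force: [0.2, -0.2, -0.8]
width: 0.0271
t 7.575 pos [ 0.6224 -0.2366  0.1789] rpy [3.138 0.    1.152] w 0.0216 F [-0.7  0.6  2.5] q [-0.45  0.35  1.13 -0.    1.65 -0.03]
units [ 0.03 -0.05  0.11]
```

View pics/w3.png

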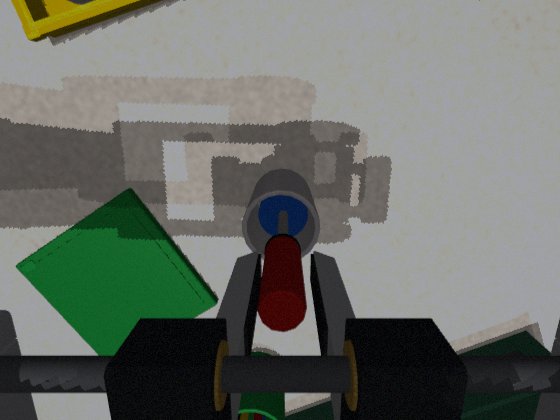

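View pics/s3z.png

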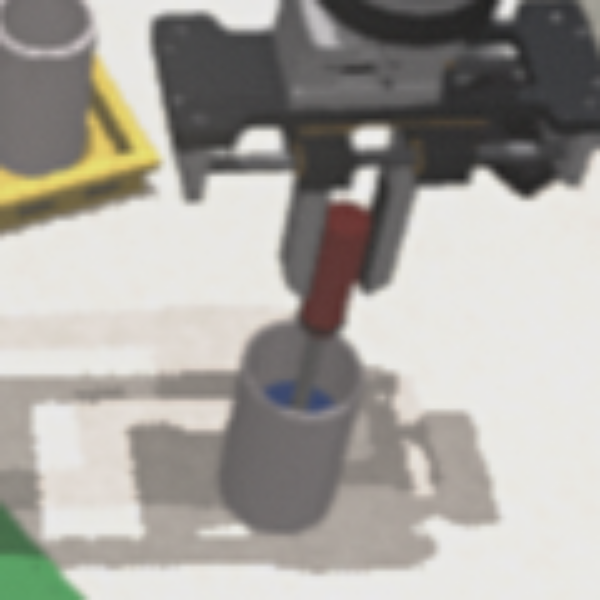

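```bash
python3 -m inch '[{"grip":0,"dx":0,"dy":0,"dz":0,"rx":0,"ry":0,"rz":0},{"grip":0,"dx":0,"dy":0,"dz":0,"rx":0,"ry":0,"rz":0}]'; python3 go.py .6225 -.2367 .179;  python3 -m inch '[{"grip":0,"dx":0,"dy":0,"dz":-0.5,"rx":0,"ry":0,"rz":0},{"grip":0,"dx":0,"dy":0,"dz":-0.5,"rx":0,"ry":0,"rz":0},{"grip":0,"dx":0,"dy":0,"dz":-0.5,"rx":0,"ry":0,"rz":0},{"grip":0,"dx":0,"dy":0,"dz":-0.4,"rx":0,"ry":0,"rz":0},{"grip":0,"dx":0,"dy":0,"dz":0,"rx":0,"ry":0,"rz":0}]'; python3 go.py .6225 -.2367 .179
```

```text
time: 7.82
tool_pos: [0.6223, -0.2366, 0.1789]
ee_rot: [3.138, 0.0, 1.152]
wrist_force: [0.1, 0.6, -0.6]
width: 0.0214
t 7.825 pos [ 0.6223 -0.2366  0.1789] rpy [3.138 0.    1.152] w 0.0214 F [ 0.1  0.6 -0.6] q [-0.45  0.35  1.13 -0.    1.65 -0.03]
units [-0.    0.01 -0.  ]
time: 8.45
tool_pos: [0.6223, -0.2365, 0.2305]
ee_rot: [3.137, 0.0, 1.152]
wrist_force: [-1.4, -0.3, -0.6]
width: 0.0214
t 8.45 pos [ 0.6223 -0.2365  0.2305] rpy [3.137 0.    1.152] w 0.0214 F [-1.4 -0.3 -0.6] q [-0.45  0.35  1.04 -0.    1.75 -0.03]
units [-0.    0.    2.06]
```

```bash
python3 -m inch '[{"grip":0,"dx":0,"dy":0,"dz":0.5,"rx":0.04,"ry":0,"rz":0},{"grip":0,"dx":0,"dy":0,"dz":0.5,"rx":0,"ry":0,"rz":0},{"grip":0,"dx":0,"dy":0,"dz":0.5,"rx":0,"ry":0,"rz":0},{"grip":0,"dx":0,"dy":0,"dz":0.3,"rx":0,"ry":0,"rz":0},{"grip":0,"dx":0,"dy":0,"dz":0,"rx":0,"ry":0,"rz":0}]'; python3 go.py .6223 -.2366 .1785
```

```text
time: 9.07
tool_pos: [0.6213, -0.2361, 0.179]
ee_rot: [-3.137, 0.0, 1.152]
wrist_force: [0.0, 0.5, -1.1]
width: 0.0217
t 9.075 pos [ 0.6213 -0.2361  0.179 ] rpy [-3.137  0.     1.152] w 0.0217 F [ 0.   0.5 -1.1] q [-0.45  0.36  1.13 -0.    1.66 -0.03]
units [-0.    0.04  0.02]
```

```bash
python3 -m inch '[{"grip":0,"dx":0,"dy":0.04,"dz":0.05,"rx":-0.04,"ry":0,"rz":0},{"grip":0,"dx":0,"dy":0,"dz":0.03,"rx":0,"ry":0,"rz":0}]'; python3 go.py .6223 -.2366 .1785;python3 - <<'E'
from h import *
s=cams.snapshot('side'); save(s,'s4'); cv2.imwrite('pics/s4z.png',cv2.resize(s['frame'][200:320,310:430,::-1],None,fx=5,fy=5))
E
```

```text
time: 9.32
tool_pos: [0.6221, -0.2365, 0.1789]
ee_rot: [3.141, 0.0, 1.152]
wrist_force: [-0.2, 1.3, -0.7]
width: 0.0217
t 9.325 pos [ 0.6221 -0.2365  0.1789] rpy [3.141 0.    1.152] w 0.0217 F [-0.2  1.3 -0.7] q [-0.45  0.36  1.13 -0.    1.66 -0.03]
units [-0.    0.01  0.02]
```

View pics/s4z.png

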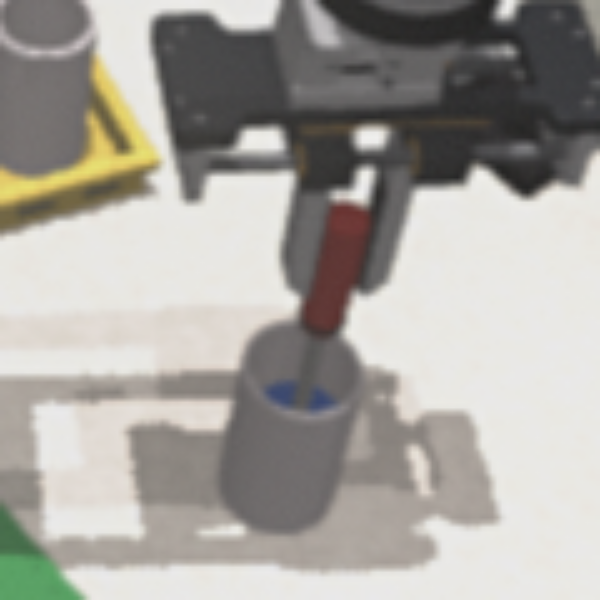

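Bottom reached again, and the cup is unchanged from before the stroke. Now the second stroke.

```bash
python3 -m inch '[{"grip":0,"dx":0,"dy":0,"dz":-0.5,"rx":0,"ry":0,"rz":0},{"grip":0,"dx":0,"dy":0,"dz":-0.5,"rx":0,"ry":0,"rz":0},{"grip":0,"dx":0,"dy":0,"dz":-0.5,"rx":0,"ry":0,"rz":0},{"grip":0,"dx":0,"dy":0,"dz":-0.4,"rx":0,"ry":0,"rz":0},{"grip":0,"dx":0,"dy":0,"dz":0,"rx":0,"ry":0,"rz":0}]'; python3 go.py .6223 -.2366 .1785; python3 -m inch '[{"grip":0,"dx":0,"dy":0,"dz":0.5,"rx":0.02,"ry":0,"rz":0},{"grip":0,"dx":0,"dy":0,"dz":0.5,"rx":0,"ry":0,"rz":0},{"grip":0,"dx":0,"dy":0,"dz":0.5,"rx":0,"ry":0,"rz":0},{"grip":0,"dx":0,"dy":0,"dz":0.3,"rx":0,"ry":0,"rz":0},{"grip":0,"dx":0,"dy":0,"dz":0.05,"rx":0,"ry":0,"rz":0}]'; python3 go.py .6223 -.2366 .1785
```

```text
time: 10.0
tool_pos: [0.6226, -0.2367, 0.231]
ee_rot: [3.139, 0.0, 1.152]
wrist_force: [0.1, 0.9, -0.9]
width: 0.0214
t 10.0 pos [ 0.6226 -0.2367  0.231 ] rpy [3.139 0.    1.152] w 0.0214 F [ 0.1  0.9 -0.9] q [-0.45  0.35  1.04 -0.    1.75 -0.03]
units [-0.   -0.02  2.1 ]
time: 10.62
tool_pos: [0.6217, -0.2363, 0.1789]
ee_rot: [-3.139, 0.0, 1.152]
wrist_force: [-1.0, 0.5, 4.9]
width: 0.0219
t 10.625 pos [ 0.6217 -0.2363  0.1789] rpy [-3.139  0.     1.152] w 0.0219 F [-1.   0.5  4.9] q [-0.45  0.36  1.13 -0.    1.66 -0.03]
units [-0.    0.03  0.02]
```

```bash
python3 -m inch '[{"grip":0,"dx":0,"dy":0,"dz":-0.5,"rx":0,"ry":0,"rz":0},{"grip":0,"dx":0,"dy":0,"dz":-0.7,"rx":0,"ry":0,"rz":0},{"grip":0,"dx":0,"dy":0,"dz":-0.7,"rx":0,"ry":0,"rz":0},{"grip":0,"dx":0,"dy":0,"dz":-0.7,"rx":0,"ry":0,"rz":0}]'; python3 go.py .6223 -.2366 .35
```

```text
time: 11.12
tool_pos: [0.6223, -0.2365, 0.2488]
ee_rot: [-3.141, 0.0, 1.152]
wrist_force: [-0.5, -0.7, -0.7]
width: 0.0219
t 11.125 pos [ 0.6223 -0.2365  0.2488] rpy [-3.141  0.     1.152] w 0.0219 F [-0.5 -0.7 -0.7] q [-0.45  0.35  1.   -0.    1.79 -0.03]
units [-0.   -0.   -4.05]
```

```bash
python3 -m inch '[{"grip":0,"dx":0,"dy":0,"dz":-0.7,"rx":0,"ry":0,"rz":0},{"grip":0,"dx":0,"dy":0,"dz":-0.7,"rx":0,"ry":0,"rz":0},{"grip":0,"dx":0,"dy":0,"dz":-0.7,"rx":0,"ry":0,"rz":0},{"grip":0,"dx":0,"dy":0,"dz":-0.7,"rx":0,"ry":0,"rz":0},{"grip":0,"dx":0,"dy":0,"dz":-0.6,"rx":0,"ry":0,"rz":0},{"grip":0,"dx":0,"dy":0,"dz":0,"rx":0,"ry":0,"rz":0}]'; python3 go.py .6223 -.2366 .35;python3 - <<'E'
from h import *
s=cams.snapshot('side'); save(s,'s5')
E
```

```text
time: 11.88
tool_pos: [0.6233, -0.237, 0.3513]
ee_rot: [3.123, 0.001, 1.152]
wrist_force: [0.4, 0.6, -1.3]
width: 0.0216
t 11.875 pos [ 0.6233 -0.237   0.3513] rpy [3.123e+00 1.000e-03 1.152e+00] w 0.0216 F [ 0.4  0.6 -1.3] q [-0.45  0.37  0.77 -0.    1.98 -0.03]
units [-0.   -0.05  0.05]
```

View pics/s5.png

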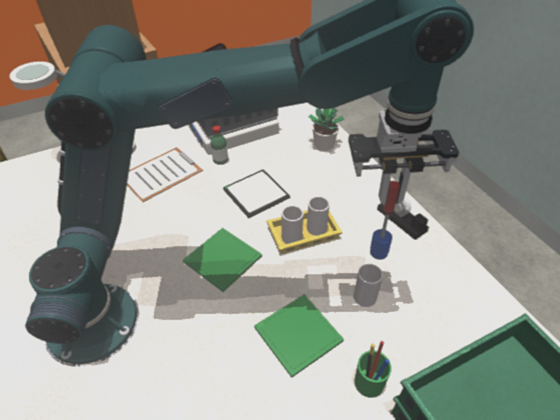

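```bash
python3 -m inch '[{"grip":0,"dx":0.5,"dy":-0.5,"dz":0,"rx":0.1,"ry":0,"rz":-0.7},{"grip":0,"dx":0.8,"dy":-0.75,"dz":0,"rx":0,"ry":0,"rz":-1},{"grip":0,"dx":0.9,"dy":-0.7,"dz":0,"rx":0,"ry":0,"rz":-1},{"grip":0,"dx":0.95,"dy":-0.6,"dz":0,"rx":0,"ry":0,"rz":-1},{"grip":0,"dx":1,"dy":-0.53,"dz":0,"rx":0,"ry":0,"rz":-1},{"grip":0,"dx":1,"dy":-0.42,"dz":0,"rx":0,"ry":0,"rz":-1},{"grip":0,"dx":1,"dy":-0.33,"dz":0,"rx":0,"ry":0,"rz":-1},{"grip":0,"dx":1,"dy":-0.23,"dz":0,"rx":0,"ry":0,"rz":-1},{"grip":0,"dx":1,"dy":-0.14,"dz":0,"rx":0,"ry":0,"rz":-1},{"grip":0,"dx":1,"dy":-0.05,"dz":0,"rx":0,"ry":0,"rz":-0.6},{"grip":0,"dx":1,"dy":0,"dz":0,"rx":0,"ry":0,"rz":0},{"grip":0,"dx":1,"dy":0,"dz":0,"rx":0,"ry":0,"rz":0}]'; python3 go.py .438 .18 .30
```

```text
time: 13.42
tool_pos: [0.4948, 0.0553, 0.3405]
ee_rot: [-3.135, -0.002, 1.988]
wrist_force: [0.4, 0.5, -1.1]
width: 0.0218
t 13.425 pos [0.4948 0.0553 0.3405] rpy [-3.135e+00 -2.000e-03  1.988e+00] w 0.0218 F [ 0.4  0.5 -1.1] q [-0.   -0.02  1.24 -0.    1.93 -0.42]
units [ 5.48 -0.04  1.63]
```

```bash
python3 -m inch '[{"grip":0,"dx":0.9,"dy":0,"dz":0.2,"rx":-0.5,"ry":0,"rz":0},{"grip":0,"dx":0.9,"dy":0,"dz":0.2,"rx":-1,"ry":0,"rz":0},{"grip":0,"dx":0.9,"dy":0,"dz":0.2,"rx":-1,"ry":0,"rz":0},{"grip":0,"dx":0.9,"dy":0,"dz":0.2,"rx":-1,"ry":0,"rz":0},{"grip":0,"dx":0.9,"dy":0,"dz":0,"rx":-1,"ry":0,"rz":0},{"grip":0,"dx":0.5,"dy":0,"dz":0,"rx":-1,"ry":0,"rz":0},{"grip":0,"dx":0,"dy":0,"dz":0,"rx":-1,"ry":0,"rz":0},{"grip":0,"dx":0,"dy":0,"dz":0,"rx":-1,"ry":0,"rz":0},{"grip":0,"dx":0,"dy":0,"dz":0,"rx":-0.9,"ry":0,"rz":0},{"grip":0,"dx":0,"dy":0,"dz":0,"rx":0,"ry":0,"rz":0}]'; python3 go.py .438 .18 .218
python3 - <<'E'
from h import *
from scipy.spatial.transform import Rotation as R
for n in('top','side'):
    s=cams.snapshot(n); save(s,n+'6')
    for r in spotter.regions_of(s,'pad')[:3]:
        m=r['pixels'].astype(np.uint8); c=cv2.minAreaRect(np.argwhere(m)[:,::-1].astype(np.float32)); print(n,'pad',r['score'],r['extent'],c, atz(s,c[0],.012).round(4))
    for r in spotter.place_of(s,'brush_head')[:2]: print(n,'head',r['pixel'],r['score'])
    o=robot.get_obs();M=R.from_euler('xyz',o['ee_rot']).as_matrix();h=o['tool_pos']+M[:,2]*.1455;print('pred head',h.round(4),proj(s,h),M[:,2].round(3))
E
```

```text
time: 14.68
tool_pos: [0.4373, 0.1752, 0.3117]
ee_rot: [2.406, -0.006, 1.993]
wrist_force: [-0.4, -0.4, -0.6]
width: 0.0216
t 14.675 pos [0.4373 0.1752 0.3117] rpy [ 2.406 -0.006  1.993] w 0.0216 F [-0.4 -0.4 -0.6] q [ 0.1  -0.64  1.92  0.23  1.17 -0.33]
units [ 0.14 -2.44  2.85]
top pad 0.97 [337.5, 211.4, 397.3, 271.2] ((367.98077392578125, 238.40383911132812), (50.59796142578125, 50.401851654052734), 78.69007110595703) [ 0.4214 -0.2477  0.012 ]
top pad 0.85 [184.1, 182.5, 236.8, 227.4] ((211.09609985351562, 205.72052001953125), (48.63624572753906, 49.42922592163086), 82.40535736083984) [0.5333 0.2239 0.012 ]
top pad 0.73 [244.0, 235.1, 305.4, 296.8] ((273.6999816894531, 266.0999755859375), (51.334632873535156, 51.05525207519531), 65.224853515625) [0.3461 0.036  0.012 ]
top head [197.8, 192.5] 0.86
pred head [0.5279 0.2164 0.2063] [199.81533264 193.7453851 ] [ 0.612  0.28  -0.74 ]
side pad 0.92 [255.4, 293.8, 342.7, 378.8] ((298.70269775390625, 333.28375244140625), (64.74993896484375, 65.91240692138672), 54.462318420410156) [ 0.4237 -0.2564  0.012 ]
side pad 0.85 [184.7, 230.0, 264.5, 291.9] ((222.00003051757812, 257.5000305175781), (53.03300476074219, 61.51828384399414), 45.0) [0.3475 0.0283 0.012 ]
side pad 0.64 [208.3, 131.2, 228.0, 167.6] ((219.0, 147.5), (31.0, 16.0), 90.0) [0.511  0.4668 0.012 ]
side head [249.1, 137.0] 0.72
pred head [0.5283 0.2166 0.2067] [251.34324071 140.09152881] [ 0.612  0.28  -0.74 ]
```

View pics/top6.png

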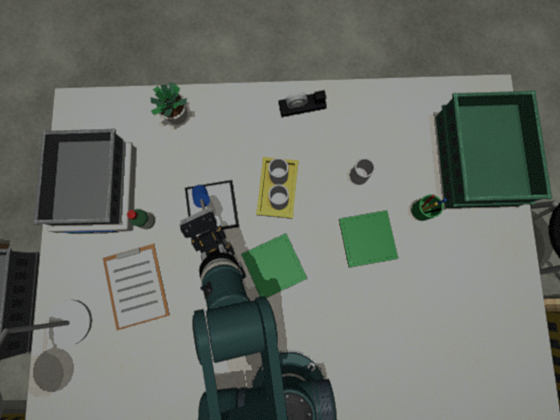

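View pics/side6.png

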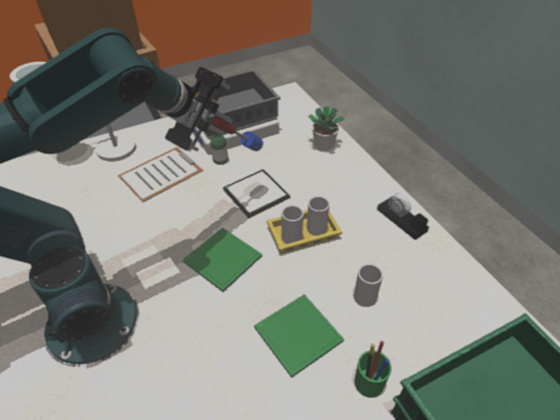

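```bash
python3 -m inch '[{"grip":0,"dx":0,"dy":-0.3,"dz":0.35,"rx":-0.1,"ry":0,"rz":0},{"grip":0,"dx":0,"dy":-0.4,"dz":0.47,"rx":-0.1,"ry":0,"rz":0},{"grip":0,"dx":0,"dy":-0.4,"dz":0.47,"rx":-0.1,"ry":0,"rz":0},{"grip":0,"dx":0,"dy":-0.4,"dz":0.47,"rx":-0.1,"ry":0,"rz":0},{"grip":0,"dx":0,"dy":-0.4,"dz":0.45,"rx":-0.1,"ry":0,"rz":0},{"grip":0,"dx":0,"dy":-0.2,"dz":0.25,"rx":0,"ry":0,"rz":0},{"grip":0,"dx":0,"dy":0,"dz":0,"rx":0,"ry":0,"rz":0}]'; python3 go.py .4405 .1765 .2155
```

```text
time: 15.85
tool_pos: [0.4428, 0.1784, 0.2256]
ee_rot: [2.366, -0.007, 1.995]
wrist_force: [0.4, 1.0, -0.4]
width: 0.0216
t 15.85 pos [0.4428 0.1784 0.2256] rpy [ 2.366 -0.007  1.995] w 0.0216 F [ 0.4  1.  -0.4] q [ 0.1  -0.65  2.11  0.28  0.96 -0.4 ]
units [-0.03 -0.36  0.21]
```

```bash
python3 -m inch '[{"grip":0,"dx":0,"dy":-0.2,"dz":0.12,"rx":0,"ry":0,"rz":0},{"grip":0,"dx":0,"dy":-0.12,"dz":0.08,"rx":-0.05,"ry":0,"rz":0},{"grip":0,"dx":0,"dy":0,"dz":0,"rx":0,"ry":0,"rz":0},{"grip":0,"dx":0,"dy":0,"dz":0,"rx":0,"ry":0,"rz":0}]'; python3 go.py .4405 .1765 .2155
python3 - <<'E'
from h import *
from scipy.spatial.transform import Rotation as R
for n in('top','side'):
    s=cams.snapshot(n); save(s,n+'7'); cv2.imwrite('pics/'+n+'7z.png',cv2.resize(s['frame'][110:260,150:320,::-1],None,fx=4,fy=4))
    for r in spotter.place_of(s,'brush_head')[:2]: print(n,'head',r['pixel'],r['score'])
    for r in spotter.place_of(s,'cup')[:3]: print(n,'cup',r['pixel'],r['score'])
    o=robot.get_obs();M=R.from_euler('xyz',o['ee_rot']).as_matrix();h=o['tool_pos']+M[:,2]*.1455;print('pred head',h.round(4),proj(s,h),M[:,2].round(3))
    print('pad c',proj(s,(.536,.220,.012)))
print(o['qvel'].round(4))
E
```

```text
time: 16.35
tool_pos: [0.4414, 0.1776, 0.218]
ee_rot: [2.358, -0.006, 1.995]
wrist_force: [-1.0, -0.7, -0.8]
width: 0.0218
t 16.35 pos [0.4414 0.1776 0.218 ] rpy [ 2.358 -0.006  1.995] w 0.0218 F [-1.  -0.7 -0.8] q [ 0.1  -0.66  2.13  0.29  0.94 -0.41]
units [-0.03 -0.11  0.03]
top head [203.1, 198.2] 0.81
top head [207.4, 192.8] 0.4
top cup [278.3, 176.4] 0.91
top cup [356.4, 175.5] 0.86
top cup [214.4, 226.2] 0.69
pred head [0.5347 0.2204 0.1148] [205.47059718 198.41466307] [ 0.641  0.294 -0.709]
pad c [212.37991841 204.8193    ]
side head [253.7, 161.7] 0.59
side cup [314.1, 229.0] 0.73
side cup [365.0, 294.3] 0.7
side cup [292.3, 236.8] 0.57
pred head [0.5346 0.2205 0.1146] [254.44387504 164.57064407] [ 0.641  0.294 -0.709]
pad c [256.46935754 190.37522855]
[ 0.     -0.0005  0.0038  0.      0.0003 -0.0002]
```

View pics/top7z.png

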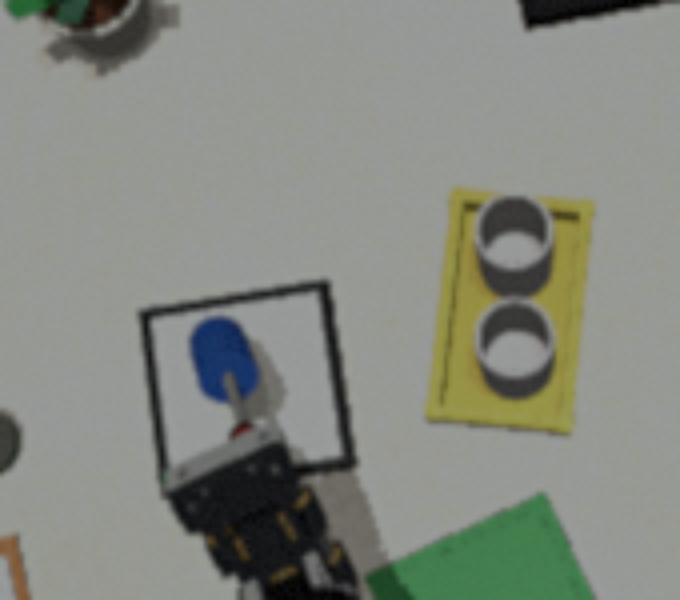

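View pics/side7.png

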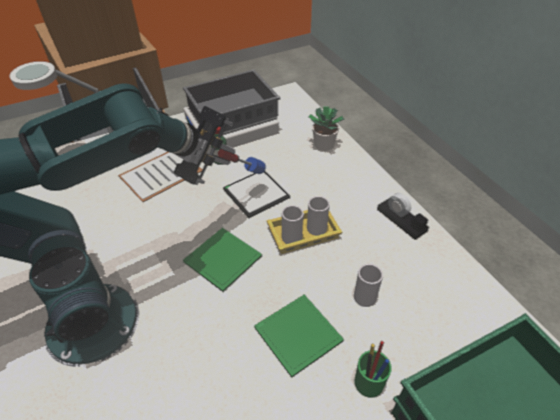

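```bash
python3 -m inch '[{"grip":0,"dx":0,"dy":0,"dz":0,"rx":0,"ry":0,"rz":0},{"grip":0,"dx":0,"dy":0,"dz":0,"rx":0,"ry":0,"rz":0},{"grip":0,"dx":0,"dy":0,"dz":0,"rx":0,"ry":0,"rz":0}]'
python3 - <<'E'
from h import *
a=cv2.imread('pics/side0.png').astype(int)[230:400,260:410];b=cv2.imread('pics/side7.png').astype(int)[230:400,260:410]
d=np.abs(a-b).sum(2)>60; ys,xs=np.nonzero(d); print(d.sum(), (xs.min()+260,xs.max()+260,ys.min()+230,ys.max()+230) if d.sum() else '')
print(d[275-230:310-230].sum(), d[340-230:].sum())
s=cams.snapshot('side');o=robot.get_obs();print(o['qvel'].round(4),o['tool_pos'].round(4),o['ee_rot'].round(3),o['time'])
E
```

```text
time: 17.02
tool_pos: [0.4414, 0.1776, 0.2177]
ee_rot: [2.359, -0.006, 1.995]
wrist_force: [-0.2, 0.8, -0.9]
width: 0.0217
390 (np.int64(363), np.int64(383), np.int64(239), np.int64(281))
47 0
[-0.0014 -0.0003  0.0009  0.0024  0.0004  0.001 ] [0.4414 0.1776 0.2177] [ 2.359 -0.006  1.995] 17.075
```

Nothing has changed in the cup, crate and pen-pot area except the brush itself, and the arm is still. I'm handing in the job.

```bash
python3 -c "
from bench import robot
print(robot.close_job())"
```

```text
the job is handed in; nothing more can be done
None
```

I gripped the brush by its red handle and scrubbed the cup with two strokes. Each went up about 5.2 cm and back down to the height where I gripped it. I then drew the brush out, tilted it and handed the job in at about 17 s of the 42 s allowed; no verdict was reported.

**Final pose:**
- The brush is held at about 45° with the bristles lower. By the arm's own reading, the bristle head is at (0.535, 0.220, 0.115) m.
- I put the pad centre at about (0.536, 0.220), so the head is roughly 10 cm above the middle of its top.
- The arm was still at the last check and the brush had not slipped; the opening stayed at about 22 mm.

**Cup and surroundings:** comparing side pictures from the start and the end, the only change around the cup and pen pot is the missing brush. The spray can I judged only by eye.

**Checks that were less certain:**
- **Pad position:** the top and side cameras differed by 5 to 8 mm on where the pad is. I corrected both using the position of the gripped brush. In the top picture the head and pad line up to within a few millimetres.
- **Network readings:** the position network was 2 to 3 pixels off the arm's own reading for the head. It also moved the cup by 1 to 2 pixels, which I took as noise.
- **Bottom of the strokes:** contact showed as force (about 5 N) only at the end of the second stroke. After the first, I judged the bottom by height and by the picture.

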